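Seat the weighing plate on its three-ball scale base

TASK

The steel weighing plate with the wooden bridge handle stands on the cold hob; put it back on the kitchen scale's base, with its front tab over the black display, so that its three V feet sit on the three balls. Press it down gently until all three sprung catches have slipped over its lugs and pull it fully home, level, then let go. The weighing deck is delicate: never load it with more than about 18 N (1.8 kg), and leave the lemon, garlic, spice jar, drinking glass and mug where they are.

Things in the scene. Friction and masses are not known exactly. Their poses are not given: they have to be found in the camera images.
- plate: loose round steel plate, 0.3-0.5 kg, diameter 142. Origin: its axis, bottom of its feet; z up; x points away from its front tab. Three feet 13 high, each a radial 90 degree V groove open downward (mouth 25, length 24), on a circle of radius 48 at 180 (front), +58 and -58 degrees from x. Disc from 14 to 21 above the origin. Bevelled lugs (26 wide, to 76 from the axis) at 0, +120 and -120 degrees.
- handle (a point): centre of the plate's wooden bridge handle: a bar 14 (along plate x) by 92 (along plate y) by 20 high, 58 above the plate's origin, on two thin posts 72 apart; 27 of free height under the bar. Grip it across its 14 mm. Axes as the plate.
- plate_tab (a point): point on the plate's flat front tab (34 wide, reaching 94 from the axis at plate -x), 85 from the plate's axis and 16 above its origin
- base: fixed scale base on the worktop: grey housing 197 by 180, 22 high, with a black display strip along its front (-x) edge. Origin on the worktop under the centre of the ball circle; x points away from the display side; z up. Wall cabinets hang behind it (x beyond 0.63, from 0.47 up, right of y = -0.06): keep the wrist and arm in front of them.
- home (a point): on the base's sprung deck: where the seated plate's origin lies, axes as the base (plate x along its x). 44.6 above the worktop with the deck unloaded; sinks with the deck. Three fixed balls, diameter 16, stand on the deck on a circle of radius 48 at 180 (front), +58 and -58 degrees, centres 1.4 above this point.
- front_home (a point): on the deck: where plate_tab is when the plate is seated (85 in front of home, 16 above it)
- deck (a joint): how far the sprung deck has sunk, in m: 0 unloaded, 2.5 N per mm, travel 12 mm; it so shows the load on it. The balls and catches sink with it, so driving the plate to the unloaded home height does not make the catches close.
- catch_back (a joint): sprung catch at the back of the deck (0 degrees): round steel nose, diameter 5, its tip 73 from the axis and 19 above home, on a post reaching 70 above the worktop. Reads m pushed outward by the plate's lug: 0 free, about 0.0025 as the lug's widest part passes, about 0.001 with the plate home.
- catch_left (a joint): the same, at +120 degrees. The noses first meet the lugs with the plate about 8 mm above home and hold it up; they slip over them, 3 mm above home, when the whole load on the plate, its weight included, reaches 10 to 17 N (friction varies); then the springs pull it down the last 3 mm and the push falls off suddenly.
- catch_right (a joint): the same, at -120 degrees
- lemon: lemon 71x53x51 lying at the hob's right edge, between plate and base; bystander
- garlic: garlic bulb, 56 wide, farther back at the hob's right edge; bystander
- spice_jar: spice jar 45 wide, 105 tall, right of the base; bystander; origin at its foot
- glass: drinking glass 80 wide, 91 tall, behind the spice jar; bystander; origin at its foot
- mug: cream mug 88x127x95 on the left of the hob; bystander; origin at its foot

How it is judged:
By the outcome, as a careful person would: the job done as asked, in the order asked, and still so for the second after the job is handed in, with the robot touching nothing.
It also fails if it takes over 58 s, if anything falls off the work surface, if the arm or the gripper's body presses on something with over 40 N, if the wrist force passes 120 N, or if a joint passes its speed limit or range.

ROBOT

A 6-joint arm with a two-finger parallel gripper is mounted at the origin on a cart in front of the work surface, level with it; the furniture and walls round the work are solid. World frame = base frame: x ahead of the robot, y to its left, z up, the work surface at z = 0. Lengths are in m, angles in rad, forces in N, time in s.
With the tool pointing down it reaches from about 0.25 to 0.725 m from the base axis. Payload 4 kg.
Tool frame: the origin (TCP) lies on the front face of the gripper's body, between the roots of the fingers; the fingertips stand 73 mm ahead of it and the grasp point (between the pads) lies 54 mm ahead of it; z points along the fingers, y is the direction in which the jaws open and shut (so a half turn about z gives the same grasp; the last joint's range is limited). The gripper opens to 85 mm and grips with 20 to 120 N. Pads are 22 mm wide; open, the fingers measure 114 mm over their backs; the gripper's body (76 mm by 85 mm) begins 54 mm behind the grasp point. The pads swing forward as they close: fully open they stand 13 mm farther back than shut.
Start: joints at [-1.335, 0.241, 0.005, 1.335, 0, 1.571], TCP at [0.117, -0.486, 0.304] pointing down, gripper open.
Joint ranges: [-2.72, 2.72], [-1.05, 1.87], [-1.09, 1.28], [-1.99, 2.15], [-1.42, 1.44], [-3.14, 3.14]. Speed limits (rad/s): [2.79, 2.79, 3.14, 3.14, 3.14, 3.14].

INTERFACE

Orientations are given as a unit quaternion [x, y, z, w].
In Python, from workcell import sensors, camera, order gives the robot as it stands. The module is installed in compiled form; this text tells all that it offers.
- The arm moves only by the shell command python3 -m inch 'ROWS'. ROWS is JSON, one flat list of numbers, 5 for each row, row after row: the opening, from -1 (shut) to 1 (fully open), then the shift along the tool's x, y, z in mm, then the turn about the tool's z in units of 6 degrees (1.0 is 6 degrees). A call has 1 to 8 rows; each row is the pose to reach, as a shift and turn from the pose commanded when the call began, along the tool's axes at that moment; what a row does not reach only later rows make up. A row lasts 1/10 s, in which the tool goes at most 50 mm and 8.59 degrees, less where a joint would pass 70% of its speed; a pose out of reach is approached as far as the arm can. A call with a gripper value outside its range is refused whole. The fingers move at their own pace and stop on an object; the grip force is fixed at half the most. Time passes only in rows, so rows that repeat a pose let the fingers close. It gives the time, the measured TCP pose, the force and the opening at its end, in the units of the state.
- sensors.get_obs(): the state, without advancing time (a new reading comes with each control period).
- camera(name): name is "scene" or "top" or "wrist"; returns a dict with "pixels" (420x560x3 uint8, red, green, blue), "intrinsics" (3x3 intrinsics, pixels), "extrinsics" (4x4, takes a point from camera to world coordinates). Camera axes: x right, y down, z forward; pixel columns grow to the right and rows downward; lengths in m; the calibration is good to about 2 mm. A picture is of the moment at which its call begins. There is no depth.
- order.job_done(): hands the job in, once; it reports no verdict.
The state is a dict: "clock": time; "joint_pos": joint angles; "joint_vel": joint speeds; "tau": joint torques, N m; "eef_pos": TCP position; "tool_rot": TCP orientation; "ft_force": force on the tool from outside, world axes, zero at the start; "ft_torque": the same for the moment, N m; "grip_width": finger opening in m.
Only numpy, scipy, OpenCV 4.12 (cv2) and the standard library are available. Lean on these libraries where they do the work, as an engineer would, in place of code of your own. Each camera call takes 0.05 s, during which the arm holds its last target.

## Working session

There is one attempt and no reset: what is moved stays moved. The work goes in short steps, Python scripts to look and compute and a shell command to move; the robot and the scene stay as the last step left them, time stands still between calls to the robot, and variables do not carry over. Pictures are saved under pics/ and viewed, and the job is handed in when it is done.

```bash
mkdir -p pics; ls
cat > h.py <<'E'
import numpy as np, cv2
from workcell import sensors, camera, order
def snap(n,f):
    c=camera(n); cv2.imwrite('pics/'+f,c['pixels'][:,:,::-1]); np.savez('pics/'+f[:-4]+'.npz',**c); return c
def ray(c,uv):
    K=np.array(c['intrinsics']);T=np.array(c['extrinsics'])
    d=T[:3,:3]@np.linalg.solve(K,[uv[0],uv[1],1.]); return T[:3,3],d
def onz(c,uv,z):
    o,d=ray(c,uv); return o+d*(z-o[2])/d[2]
def proj(c,p):
    K=np.array(c['intrinsics']);T=np.array(c['extrinsics'])
    q=K@(T[:3,:3].T@(np.array(p)-T[:3,3])); return q[:2]/q[2]
E
python3 - <<'E'
from h import *
for n in ['scene','top','wrist']:
    c=snap(n,n+'0.png'); print(n,np.round(c['extrinsics'],3).tolist(),np.round(c['intrinsics'],1).tolist())
print(sensors.get_obs())
E
```

```text
pics
scene [[-0.915, -0.258, 0.311, -0.063], [-0.404, 0.599, -0.691, 1.309], [-0.008, -0.758, -0.653, 1.36], [0.0, 0.0, 0.0, 1.0]] [[520.1, 0.0, 278.4], [0.0, 520.1, 211.5], [0.0, 0.0, 1.0]]
top [[0.181, -0.958, 0.224, 0.231], [-0.983, -0.176, 0.043, -0.087], [-0.002, -0.228, -0.974, 1.508], [0.0, 0.0, 0.0, 1.0]] [[463.5, 0.0, 283.4], [0.0, 463.5, 208.0], [0.0, 0.0, 1.0]]
wrist [[0.234, -0.922, -0.309, 0.197], [-0.972, -0.223, -0.073, -0.467], [-0.002, 0.318, -0.948, 0.373], [0.0, 0.0, 0.0, 1.0]] [[377.2, 0.0, 278.9], [0.0, 377.2, 205.8], [0.0, 0.0, 1.0]]
{'clock': 0.15, 'joint_pos': array([-1.33499317e+00,  2.41223520e-01,  4.03696145e-03,  1.33521355e+00,
        1.25281146e-05,  1.57080435e+00]), 'joint_vel': array([-9.39241790e-04, -3.90078208e-05,  4.52427626e-03,  3.39009088e-04,
        5.86516680e-05, -4.49393067e-04]), 'tau': array([-1.59385905e-03, -3.72635043e+01,  2.52638519e+01,  1.23378166e-02,
       -4.53690529e-05, -1.03423369e-05]), 'eef_pos': array([ 0.11672918, -0.48580644,  0.30322682]), 'tool_rot': array([ 9.93057809e-01,  1.17624590e-01, -8.81080078e-05, -7.97060893e-04]), 'ft_force': array([-0.53384847,  0.27962808,  0.15747167]), 'ft_torque': array([ 0.01910149,  0.00286781, -0.06834959]), 'grip_width': 0.08527232965765316}
```

View pics/scene0.png

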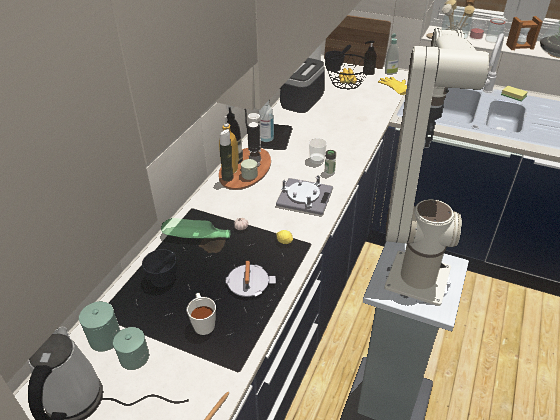

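View pics/top0.png

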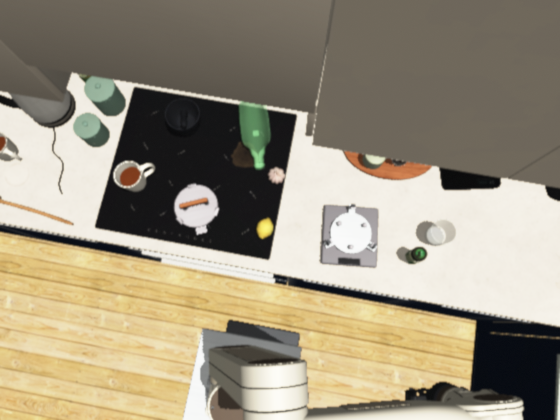

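View pics/wrist0.png

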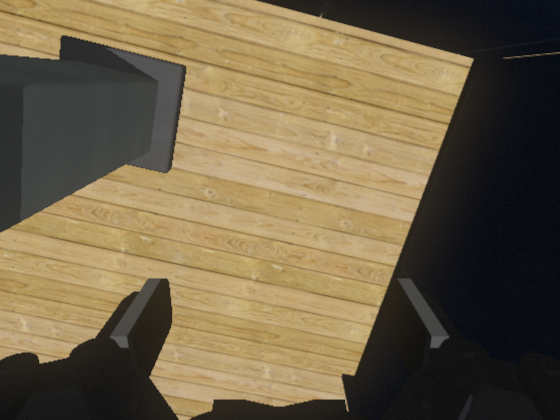

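The top view shows the plate at about (196,206) with its tab at (201,230). The base is at (350,235) with its display at (349,262), the lemon at (265,228) and the garlic at (277,175). I'll zoom in to get exact points.

Run:
```python
from h import *
t=cv2.imread('pics/top0.png'); s=cv2.imread('pics/scene0.png')
a=cv2.resize(t[170:250,150:250],None,fx=4,fy=4,interpolation=cv2.INTER_CUBIC)
b=cv2.resize(t[195:275,305:395],None,fx=4,fy=4,interpolation=cv2.INTER_CUBIC)
cc=cv2.resize(s[250:310,215:290],None,fx=4,fy=4,interpolation=cv2.INTER_CUBIC)
d=cv2.resize(s[165:225,265:345],None,fx=4,fy=4,interpolation=cv2.INTER_CUBIC)
o=np.zeros((570,780,3),np.uint8)
for im,(x,y) in ((a,(0,0)),(b,(405,0)),(cc,(0,325)),(d,(405,325))): o[y:y+im.shape[0],x:x+im.shape[1]]=im
cv2.imwrite('pics/z0.png',o)
```

```text
(no output)
```

View pics/z0.png

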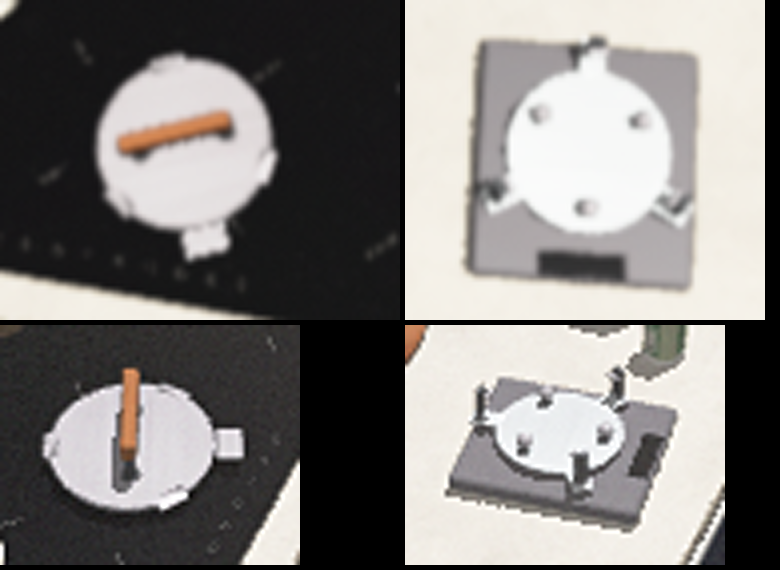

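```bash
cat >> h.py <<'E'
def orange(c,roi):
    h=cv2.cvtColor(c['pixels'],cv2.COLOR_RGB2HSV); m=cv2.inRange(h,(5,110,90),(18,255,255))
    r=np.zeros_like(m); x0,y0,x1,y1=roi; r[y0:y1,x0:x1]=m[y0:y1,x0:x1]
    n,l,st,ce=cv2.connectedComponentsWithStats(r); i=1+np.argmax(st[1:,4]); m=(l==i).astype(np.uint8)
    k=max(cv2.findContours(m,0,1)[0],key=len); return ce[i],cv2.minAreaRect(k),m
def tri(c1,u1,c2,u2):
    o1,d1=ray(c1,u1);o2,d2=ray(c2,u2); d1/=np.linalg.norm(d1);d2/=np.linalg.norm(d2)
    s=np.linalg.lstsq(np.c_[d1,-d2],o2-o1,rcond=None)[0]; a=o1+s[0]*d1;b=o2+s[1]*d2; return (a+b)/2,np.linalg.norm(a-b)
E
python3 - <<'E'
from h import *
t=dict(np.load('pics/top0.npz'));s=dict(np.load('pics/scene0.npz'))
ct,rt,_=orange(t,(170,190,225,220)); cs,rs,_=orange(s,(235,255,260,300))
print(ct,rt,cs,rs); print('bar',tri(t,ct,s,cs))
# bar ends on z
for uv in cv2.boxPoints(rt): print(onz(t,uv,.07))
Z=lambda x,y:(150+x/4,170+y/4); B=lambda x,y:(305+(x-405)/4,195+y/4)
for z in (.02,): print('disc',onz(t,Z(184,143),z),'tab end',onz(t,Z(206,255),z))
print('balls z.046',[onz(t,B(*p),.05).round(4) for p in((541,112),(641,118),(587,206))])
print('corners z.022',[onz(t,B(*p),.022).round(4) for p in((480,40),(698,57),(690,290),(470,270))])
S=lambda x,y:(265+(x-405)/4,165+(y-325)/4)
print('balls scene',[onz(s,S(*p),.05).round(4) for p in((524,443),(545,398),(605,432))])
print('lemon',onz(t,(265,228),.025),'garlic',onz(t,(277,175),.02),'jar',onz(t,(419,255),.1))
E
```

```text
[192.9223301  202.76699029] ((192.9706268310547, 202.8823699951172), (4.123105525970459, 27.163990020751953), 75.96376037597656) [246.78481013 271.84810127] ((246.75099182128906, 271.9844665527344), (3.4931843280792236, 22.081912994384766), 3.5763344764709473)
bar (array([0.52632489, 0.26466956, 0.06586175]), np.float64(0.002369432657398959))
[0.5142431  0.30578202 0.07      ]
[0.55071032 0.22772503 0.07      ]
[0.53839079 0.22168397 0.07      ]
[0.50203733 0.29960237 0.07      ]
disc [0.52886716 0.2639122  0.02      ] tab end [0.44063965 0.22530851 0.02      ]
balls z.046 [array([ 0.5504, -0.207 ,  0.05  ]), array([ 0.5601, -0.2865,  0.05  ]), array([ 0.482 , -0.2546,  0.05  ])]
corners z.022 [array([ 0.6073, -0.1505,  0.022 ]), array([ 0.6255, -0.3292,  0.022 ]), array([ 0.4348, -0.3488,  0.022 ]), array([ 0.4187, -0.1733,  0.022 ])]
balls scene [array([ 0.5426, -0.2001,  0.05  ]), array([ 0.5509, -0.2768,  0.05  ]), array([ 0.4743, -0.2487,  0.05  ])]
lemon [0.49590897 0.02516985 0.025     ] garlic [0.68154572 0.02037457 0.02      ] jar [ 0.48542402 -0.45791187  0.1       ]
```

```bash
python3 -m inch '[1,30,-6,0,-1, 1,65,-14,0,-2, 1,100,-21,0,-3, 1,140,-29,0,-4.2, 1,180,-38,0,-5.4, 1,215,-45,0,-6.6, 1,240,-50,0,-7.5, 1,240,-50,0,-7.5]'
python3 - <<'E'
from h import *
from scipy.spatial.transform import Rotation as R
o=sensors.get_obs(); M=R.from_quat(o['tool_rot']).as_matrix(); print(o['eef_pos'],np.degrees(np.arctan2(M[1,0],M[0,0])),o['joint_pos'],o['clock'])
print(M.T@(np.array([.53,-.29,.30])-o['eef_pos'])*1000)
E
```

```text
clock: 0.95
eef_pos: [0.3409, -0.38, 0.3034]
tool_rot: [0.871, 0.491, 0.0, -0.0]
ft_force: [-0.5, 0.4, -0.5]
grip_width: 0.0851
[ 0.34091499 -0.37995833  0.30337258] 58.82839537233145 [-8.39871759e-01  2.61982682e-01  3.18409437e-02  1.34121596e+00
  8.07602478e-04  1.27497133e+00] 0.95
[174.83796928 115.2234358    3.5015189 ]
```

Next is the move over the base for a look.

```bash
python3 -m inch '[1,25,16,0,-1, 1,55,36,0,-2, 1,85,56,0,-3, 1,115,76,0,-4, 1,145,96,0,-5, 1,175,115,3,-6.2, 1,175,115,3,-6.2, 1,175,115,3,-6.2]'
python3 - <<'E'
from h import *
c=snap('wrist','w1.png');t=snap('top','top1.png')
E
```

```text
clock: 1.75
eef_pos: [0.5276, -0.2924, 0.3]
tool_rot: [0.671, 0.741, -0.001, -0.001]
ft_force: [0.3, -0.4, 0.8]
grip_width: 0.0852
```

View pics/w1.png

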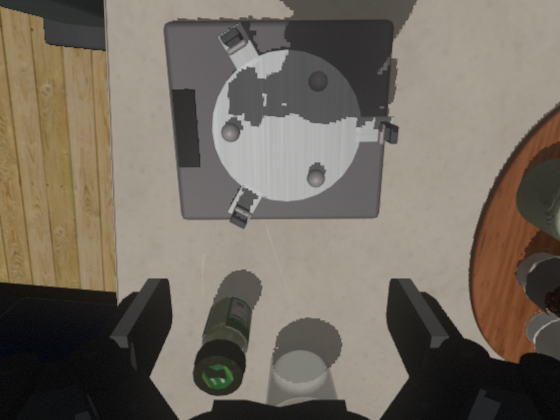

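The wrist view shows the balls at about (231,132) front, (318,81) left and (316,178) right, with the catch posts at (235,40), (390,132) and (240,215). I'll refine those ball centres.

Run:
```python
from h import *
c=dict(np.load('pics/w1.npz'))
g=cv2.cvtColor(c['pixels'],cv2.COLOR_RGB2GRAY)
B=[(231,132),(318,81),(316,178)]
z=np.hstack([cv2.resize(c['pixels'][v-16:v+17,u-16:u+17,::-1],None,fx=7,fy=7,interpolation=cv2.INTER_CUBIC) for u,v in B])
cv2.imwrite('pics/z1.png',z)
for u,v in B:
    p=cv2.resize(g[v-16:v+17,u-16:u+17],None,fx=4,fy=4,interpolation=cv2.INTER_CUBIC)
    h=cv2.HoughCircles(p,cv2.HOUGH_GRADIENT,1.5,200,param1=60,param2=10,minRadius=28,maxRadius=52); print(h, h[0,0,:2]/4+np.array([u-16,v-16])-.375)
```

```text
[[[62.25 65.25 38.65]]] [230.1875 131.9375]Traceback (most recent call last):
  File "<stdin>", line 9, in <module>
TypeError: 'NoneType' object is not subscriptable
```

View pics/z1.png

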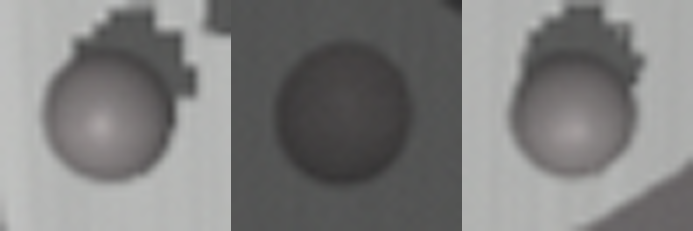

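```bash
cat > base.py <<'E'
from h import *
c=dict(np.load('pics/w1.npz'))
B=[(230.3,132.1),(317.6,80.7),(315.4,178.0)]
P=np.array([onz(c,b,.046) for b in B])
L=.048*np.array([[np.cos(a),np.sin(a)] for a in np.radians([180,58,-58])])
q=P[:,:2]
m=q.mean(0);lm=L.mean(0);A=L-lm;D=q-m
yaw=np.arctan2((A[:,0]*D[:,1]-A[:,1]*D[:,0]).sum(),(A*D).sum())
Rm=np.array([[np.cos(yaw),-np.sin(yaw)],[np.sin(yaw),np.cos(yaw)]])
home=m-Rm@lm
sc=np.sqrt((D**2).sum()/(A**2).sum())
if __name__=='__main__':
    print(P,home,np.degrees(yaw),sc); print((q-(home+L@Rm.T))*1000)
    for z in (.22,): pass
    for f in('top0','scene0'):
        k=dict(np.load(f'pics/{f}.npz')); print(f,[proj(k,[*p[:2],.046]).round(1).tolist() for p in P])
    print('housing corners',[onz(c,b,.022)[:2].round(4).tolist() for b in ((165,22),(393,20),(379,217),(184,218))])
E
python3 base.py
```

```text
[[ 0.48263769 -0.2576676   0.046     ]
 [ 0.55096444 -0.20920431  0.046     ]
 [ 0.55975838 -0.29024919  0.046     ]] [ 0.53016838 -0.25247732] 6.212898651679737 0.9986542953678066
[[ 0.18739167  0.00442826]
 [-0.08529964  0.05299893]
 [-0.10209203 -0.05742719]]
top0 [[351.3, 246.7], [339.6, 223.2], [364.9, 225.1]]
scene0 [[313.8, 190.7], [293.7, 193.5], [299.2, 181.7]]
housing corners [[0.4201, -0.1755], [0.6095, -0.1551], [0.6298, -0.3289], [0.4394, -0.3491]]
```

```bash
python3 -m inch '[1,20,2,0,0, 1,50,6,0,-0.3, 1,90,12,0,-0.6, 1,135,18,0,-0.9, 1,180,24,0,-1.2, 1,225,30,0,-1.5, 1,265,35,0,-1.8, 1,300,40,0,-2.0]'; python3 -m inch '[1,45,-7,0,-0.2, 1,90,-13,0,-0.4, 1,130,-19,0,-0.6, 1,165,-24,0,-0.9, 1,195,-28,0,-1.1, 1,215,-15,0,-1.2, 1,215,-15,0,-1.2, 1,215,-15,0,-1.2]'
python3 - <<'E'
from h import *
c=snap('wrist','w2.png');o=sensors.get_obs();print(o['ft_force'],o['eef_pos'])
E
```

```text
clock: 2.65
eef_pos: [0.5369, 0.0106, 0.3016]
tool_rot: [0.59, 0.807, 0.0, 0.0]
ft_force: [0.5, -0.4, 0.7]
grip_width: 0.0855
clock: 3.45
eef_pos: [0.4581, 0.2094, 0.3011]
tool_rot: [0.539, 0.843, -0.0, 0.0]
ft_force: [0.5, -0.1, 0.4]
grip_width: 0.0855
[ 0.19744194 -0.14711119  0.09222125] [0.45810044 0.20903957 0.30105398]
```

View pics/w2.png

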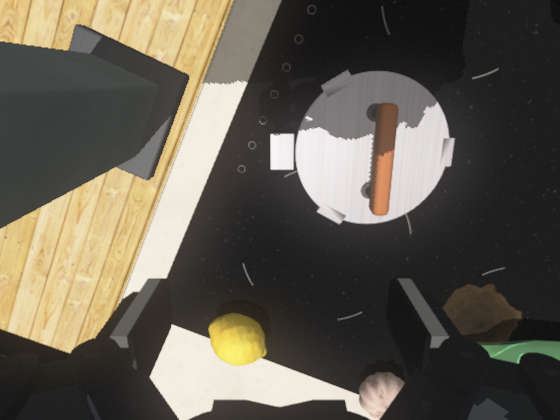

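The plate is in view with its disc centre near (372,147), the tab at (282,151) and the bar from (387,104) to (379,214). The lemon is at (238,339).

Run:
```python
from h import *
from scipy.spatial.transform import Rotation as R
c=dict(np.load('pics/w2.npz'))
im=cv2.resize(c['pixels'][60:235,260:460,::-1],None,fx=3.3,fy=3.3,interpolation=cv2.INTER_CUBIC); cv2.imwrite('pics/z2.png',im)
h=cv2.cvtColor(c['pixels'],cv2.COLOR_RGB2HSV); m=cv2.inRange(h,(3,100,40),(20,255,255)); m[:, :360]=0;m[:, 410:]=0;m[:90]=0;m[230:]=0
k=max(cv2.findContours(m,0,1)[0],key=cv2.contourArea); r=cv2.minAreaRect(k); print(r)
# disc ellipse
g=cv2.cvtColor(c['pixels'],cv2.COLOR_RGB2GRAY); d=(g>75).astype(np.uint8); d|=(m>0).astype(np.uint8); d[:, :294]=0;d[:60]=0;d[230:]=0;d[:,470:]=0
d=cv2.morphologyEx(d,cv2.MORPH_OPEN,np.ones((5,5)));
k=max(cv2.findContours(d,0,1)[0],key=cv2.contourArea); e=cv2.fitEllipse(cv2.convexHull(k)); print('ell',e)
p=onz(c,e[0],.021);print('disc',p)
t=onz(c,(282,151.5),.02);print('tab',t,np.degrees(np.arctan2(*(p-t)[1::-1])),np.linalg.norm(p-t))
b=onz(c,r[0],.065);print('bar',b)
bp=cv2.boxPoints(r);
A=[onz(c,x,.066)[:2] for x in bp];
for i in range(4): v=A[i]-A[i-1];print(np.linalg.norm(v),np.degrees(np.arctan2(v[1],v[0])))
```

```text
((383.5439147949219, 158.9627685546875), (19.506542205810547, 111.09982299804688), 4.666858673095703)
ell ((371.4619140625, 147.03456115722656), (151.87538146972656, 163.26809692382812), 48.690914154052734)
disc [0.52734622 0.26516889 0.021     ]
tab [0.45377862 0.22625455 0.02      ] 27.877067111569236 0.08323170884920628
bar [0.52820608 0.26300966 0.065     ]
0.016871246091874115 -160.04193504706362
0.09177515118172658 114.83148547490529
0.015339395951974822 20.392577083598987
0.092033734866588 -64.22414195864393
```

View pics/z2.png

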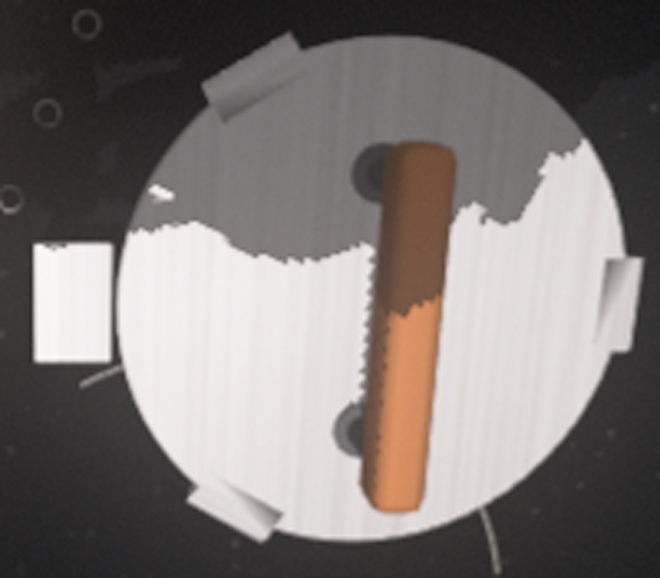

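Plate centre is about (0.528, 0.264) with yaw 25°, so the tool is already aligned with the bar. I'll shift over it, descend part of the way, and check.

```bash
python3 -m inch '[1,7,29,0,0, 1,14,58,0,0, 1,20,86,20,0, 1,21,87,50,0, 1,21,87,85,0, 1,21,87,110,0, 1,21,87,120,0, 1,21,87,120,0]'
python3 - <<'E'
from h import *
c=snap('wrist','w3.png');snap('scene','scene3.png')
E
```

```text
clock: 4.3
eef_pos: [0.5277, 0.2643, 0.1795]
tool_rot: [0.539, 0.842, -0.002, -0.001]
ft_force: [-0.0, 0.6, 0.2]
grip_width: 0.0855
```

View pics/w3.png

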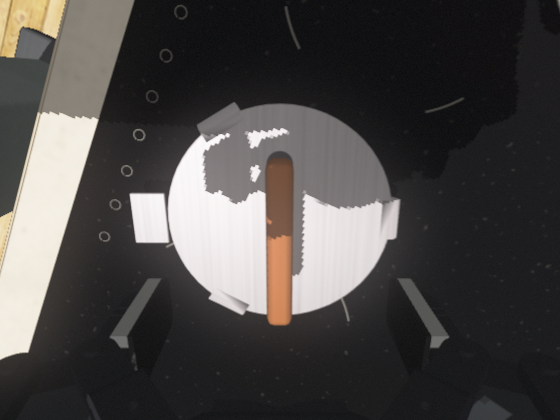

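Run:
```python
from h import *
c=dict(np.load('pics/w3.npz'))
for uv in ((279,157),(280,325)): print(onz(c,uv,.068))
```

```text
[0.50870698 0.3055137  0.068     ]
[0.54960265 0.21850403 0.068     ]
```

```bash
python3 -m inch '[1,-1,0,20,0, 1,-2,0,45,0, 1,-2,0,60,0, 1,-2,0,64,0, -1,-2,0,64,0, -1,-2,0,64,0, -1,-2,0,64,0, -1,-2,0,64,0]';python3 -m inch '[-1,0,0,0,0,-1,0,0,0,0,-1,0,0,0,0]'
python3 - <<'E'
from h import *
c=snap('wrist','w4.png')
E
```

```text
clock: 5.2
eef_pos: [0.5297, 0.2646, 0.1181]
tool_rot: [0.538, 0.843, 0.001, 0.001]
ft_force: [0.3, -0.3, 0.5]
grip_width: 0.0282
clock: 5.5
eef_pos: [0.5288, 0.2641, 0.1175]
tool_rot: [0.538, 0.843, -0.0, -0.0]
ft_force: [-3.0, -2.0, 4.8]
grip_width: 0.0131
```

View pics/w4.png

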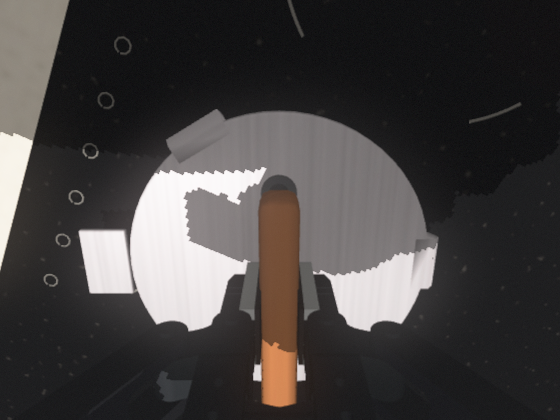

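```bash
python3 -m inch '[-1,0,0,-3,0, -1,0,0,-8,0, -1,0,0,-18,0, -1,0,0,-33,0, -1,0,0,-50,0, -1,0,0,-60,0, -1,0,0,-62,0, -1,0,0,-62,0]'
python3 - <<'E'
from h import *
c=snap('wrist','w5.png');snap('scene','scene5.png'); print(sensors.get_obs()['ft_force'],sensors.get_obs()['ft_torque'])
E
```

```text
clock: 6.35
eef_pos: [0.5292, 0.2643, 0.1791]
tool_rot: [0.538, 0.843, 0.0, 0.0]
ft_force: [0.7, 1.1, -4.4]
grip_width: 0.0131
[-1.38144306 -0.28798555 -4.66189412] [ 0.02191116 -0.02535641 -0.01565808]
```

View pics/w5.png

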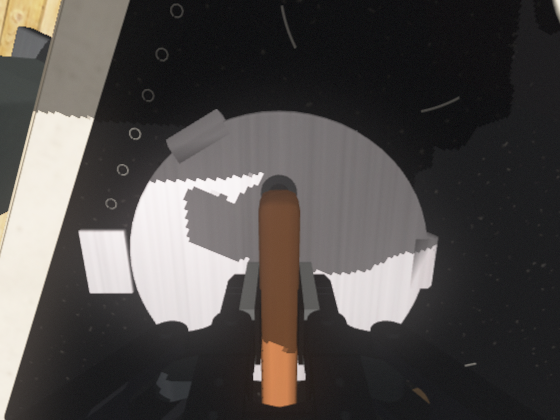

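View pics/scene5.png

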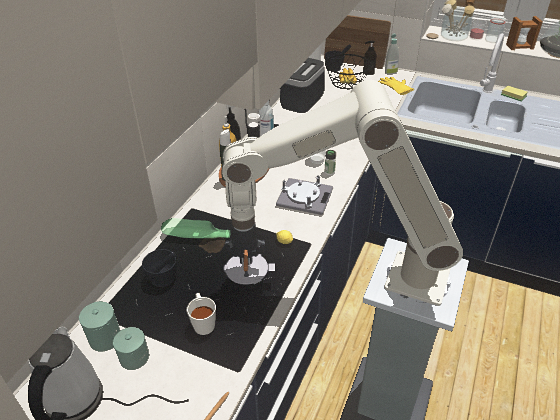

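Run:
```python
from h import *
from scipy.spatial.transform import Rotation as R
c=dict(np.load('pics/w5.npz'))
im=c['pixels'][:,:,::-1]
z=np.hstack([cv2.resize(im[215:305,70:140],None,fx=4,fy=4,interpolation=2),cv2.resize(im[215:305,400:450],None,fx=4,fy=4,interpolation=2),cv2.resize(im[330:420,250:310],None,fx=4,fy=4,interpolation=2)]);cv2.imwrite('pics/z5.png',z)
tcp=np.array([.5292,.2643,.1791]);M=R.from_quat([.538,.843,0,0]).as_matrix()
for zr in (.116,.112,.108,.104):  # TCP height above plate origin
    f=lambda uv,h:(M.T@(onz(c,uv,tcp[2]-zr+h)-tcp)*1000).round(1)
    print(zr,'bar',f((279,191),.068),f((279.5,404),.068),'tab c',f((79,231),.018),f((92,293),.018),'lugv',f((430,262),.018), 'disc L,R',f((130,250),.021),f((427,245),.021),'top',f((279,111),.021))
```

```text
0.116 bar [46.7  0.5 48. ] [-41.7   0.7  48. ] tab c [ 12.1 -95.3  98. ] [-21.8 -94.4  98. ] lugv [-4.2 75.  98. ] disc L,R [  3.6 -70.8  95. ] [ 6.3 71.1 95. ] top [68.4  0.5 95. ]
0.112 bar [47.9  0.5 44. ] [-37.6   0.7  44. ] tab c [ 13.8 -93.1  94. ] [-19.4 -92.2  94. ] lugv [-2.2 73.2 94. ] disc L,R [  5.4 -69.1  91. ] [ 8.1 69.4 91. ] top [68.7  0.5 91. ]
0.108 bar [49.   0.5 40. ] [-33.4   0.7  40. ] tab c [ 15.4 -90.8  90. ] [-16.9 -89.9  90. ] lugv [-0.2 71.5 90. ] disc L,R [  7.3 -67.4  87. ] [ 9.9 67.7 87. ] top [69.   0.5 87. ]
0.104 bar [50.2  0.5 36. ] [-29.2   0.7  36. ] tab c [ 17.1 -88.5  86. ] [-14.5 -87.6  86. ] lugv [ 1.9 69.7 86. ] disc L,R [  9.2 -65.7  83. ] [11.7 65.9 83. ] top [69.3  0.5 83. ]
```

View pics/z5.png

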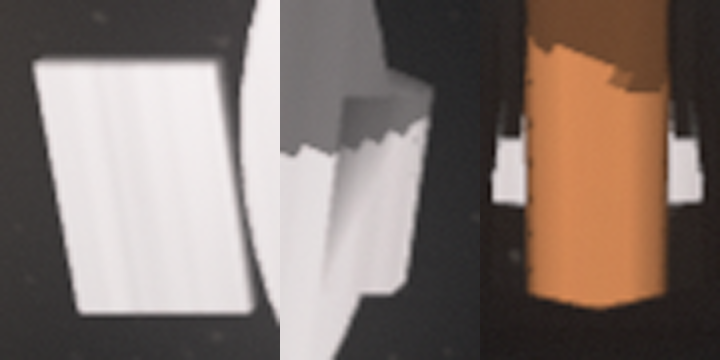

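```bash
python3 -m inch '[-1,-5,-2,-15,0, -1,-20,-9,-30,0, -1,-45,-21,-45,0.1, -1,-75,-35,-60,0.3, -1,-107,-50,-65,0.6, -1,-139,-64,-65,0.9, -1,-171,-79,-65,1.2, -1,-203,-94,-65,1.5]'; python3 -m inch '[-1,-30,-9,0,0.2, -1,-62,-18,0,0.4, -1,-94,-28,0,0.6, -1,-126,-37,0,0.8, -1,-158,-47,0,1.0, -1,-185,-55,0,1.2, -1,-205,-61,0,1.4, -1,-215,-64,0,1.5]'
python3 - <<'E'
from h import *
from scipy.spatial.transform import Rotation as R
o=sensors.get_obs(); M=R.from_quat(o['tool_rot']).as_matrix(); print(np.degrees(np.arctan2(M[1,0],M[0,0])))
print(o['eef_pos'],M.T@(np.array([.5298,-.2485,.245])-o['eef_pos'])*1000)
E
```

```text
clock: 7.25
eef_pos: [0.5288, 0.0382, 0.2444]
tool_rot: [0.603, 0.798, -0.0, 0.0]
ft_force: [0.2, 0.4, -4.3]
grip_width: 0.0131
clock: 8.05
eef_pos: [0.5259, -0.1864, 0.2441]
tool_rot: [0.665, 0.747, -0.0, 0.0]
ft_force: [0.1, 0.8, -5.3]
grip_width: 0.013
96.69931639155573
[ 0.52586831 -0.18635842  0.2440929 ] [-62.17659025  -3.34473543  -0.86114015]
```

```bash
python3 -m inch '[-1,-15,-1,0,0, -1,-32,-2,0,0, -1,-48,-3,0,0.1, -1,-58,-3,0,0.1, -1,-62,-3,0,0.1, -1,-62,-3,0,0.1, -1,-62,-3,0,0.1]'
python3 - <<'E'
from h import *
from scipy.spatial.transform import Rotation as R
c=snap('wrist','w6.png');snap('scene','scene6.png');snap('top','top6.png')
o=sensors.get_obs(); M=R.from_quat(o['tool_rot']).as_matrix(); print(np.degrees(np.arctan2(M[1,0],M[0,0])))
print(o['eef_pos'],M.T@(np.array([.5298,-.2485,.245])-o['eef_pos'])*1000,o['ft_force'])
a=cv2.imread('pics/scene6.png')[130:240,230:360];b=cv2.imread('pics/top6.png')[180:290,285:415]
cv2.imwrite('pics/z6.png',np.hstack([cv2.resize(x,None,fx=3,fy=3,interpolation=2) for x in(a,b)]))
E
```

```text
clock: 8.75
eef_pos: [0.5312, -0.2451, 0.2438]
tool_rot: [0.667, 0.745, 0.0, -0.0]
ft_force: [-0.0, -0.1, -4.3]
grip_width: 0.0133
96.36752921656957
[ 0.53126413 -0.24493931  0.24389422] [-3.37597136 -1.85018891 -1.10660166] [-0.32503242 -0.74027581 -3.72207362]
```

View pics/z6.png

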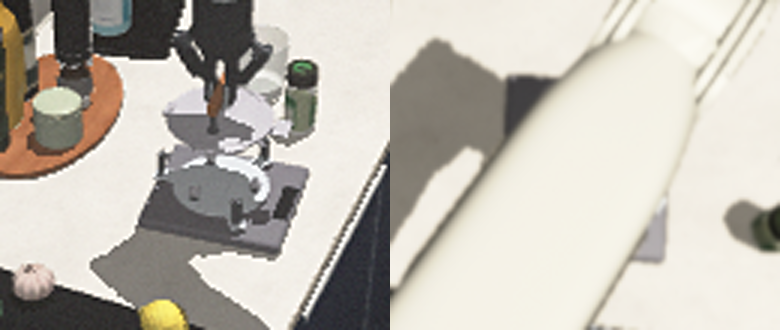

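View pics/w6.png

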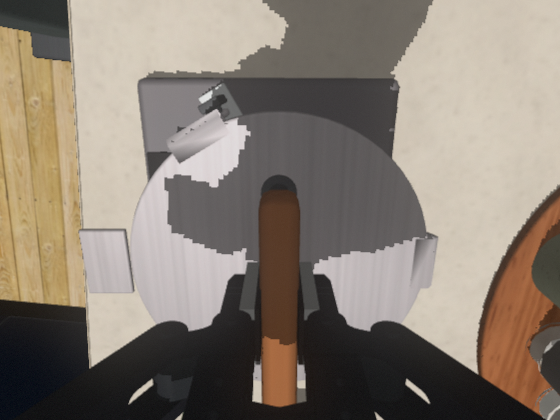

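```bash
python3 -m inch '[-1,-3,-2,0,0, -1,-3,-2,10,0, -1,-3,-2,25,0, -1,-3,-2,40,0, -1,-3,-2,52,0, -1,-3,-2,58,0, -1,-3,-2,58,0, -1,-3,-2,58,0]'
python3 - <<'E'
from h import *
from scipy.spatial.transform import Rotation as R
c=snap('wrist','w7.png');s=snap('scene','scene7.png')
o=sensors.get_obs(); M=R.from_quat(o['tool_rot']).as_matrix(); print(np.degrees(np.arctan2(M[1,0],M[0,0])))
print(o['eef_pos'],M.T@(np.array([.5298,-.2485,.160])-o['eef_pos'])*1000,o['ft_force'])
a=cv2.imread('pics/scene7.png')[150:230,255:355]
cv2.imwrite('pics/z7.png',cv2.resize(a,None,fx=6,fy=6,interpolation=2))
E
```

```text
clock: 9.7
eef_pos: [0.5298, -0.2489, 0.1862]
tool_rot: [0.667, 0.745, 0.0, 0.0]
ft_force: [-0.3, 0.3, -4.8]
grip_width: 0.0125
96.31197553693322
[ 0.53013056 -0.24907592  0.18678078] [ 0.63301198 -0.30585966 26.77978333] [ 0.53398357  0.52259819 -3.72227579]
```

View pics/z7.png

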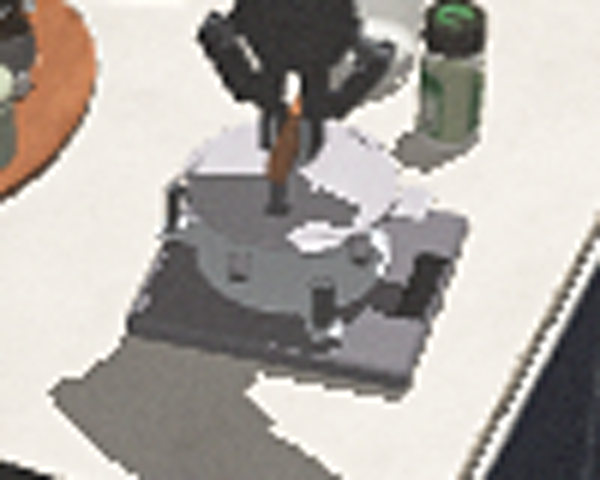

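View pics/w7.png

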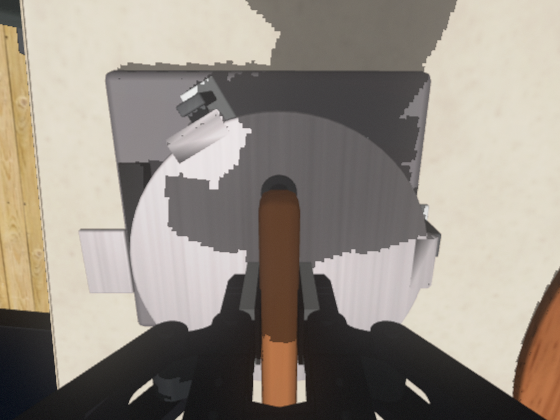

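Run:
```python
from base import *
k=dict(np.load('pics/w7.npz'));w=dict(np.load('pics/w1.npz'))
im=k['pixels'][:,:,::-1].copy()
for n,cc in (('w7',k),('w1',w)):
  for a in (0,120):
    for r,z in ((.073,.0636),(.078,.07),(.073,.07)):
        p=home+Rm@(r*np.array([np.cos(np.radians(a)),np.sin(np.radians(a))])); print(n,a,r,z,proj(cc,[*p,z]).round(1))
im=np.hstack([cv2.resize(im[60:170,150:250],None,fx=4,fy=4,interpolation=2),cv2.resize(im[190:300,390:460],None,fx=4,fy=4,interpolation=2)]);cv2.imwrite('pics/z8.png',im)
```

```text
w7 0 0.073 0.0636 [409.3 240.9]
w7 0 0.078 0.07 [422.5 245.7]
w7 0 0.073 0.07 [413.2 245.7]
w7 120 0.073 0.0636 [205.  124.5]
w7 120 0.078 0.07 [196.8 116.8]
w7 120 0.073 0.07 [202.6 126. ]
w1 0 0.073 0.0636 [377.8 133.6]
w1 0 0.078 0.07 [386.2 134.7]
w1 0 0.073 0.07 [379.8 134.7]
w1 120 0.073 0.0636 [238.2  50.1]
w1 120 0.078 0.07 [233.6  43.1]
w1 120 0.073 0.07 [237.3  49.4]
```

View pics/z8.png

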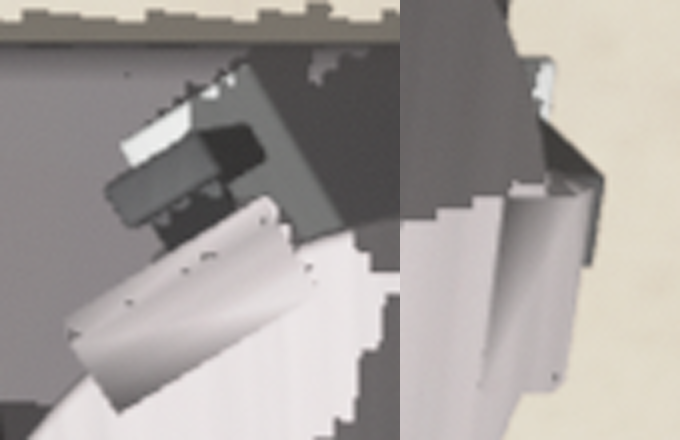

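```bash
python3 -m inch '[-1,0,0,4,0, -1,0,0,9,0, -1,0,0,12,0, -1,0,0,13,0, -1,0,0,13,0]'; python3 -m inch '[-1,0,0,1,0, -1,0,0,2,0, -1,0,0,2,0]';  python3 -m inch '[-1,0,0,1,0, -1,0,0,2,0, -1,0,0,2,0]'
```

```text
clock: 10.3
eef_pos: [0.5294, -0.2487, 0.1725]
tool_rot: [0.667, 0.745, -0.0, -0.0]
ft_force: [0.5, 0.5, -4.9]
grip_width: 0.0129
clock: 10.6
eef_pos: [0.5296, -0.2488, 0.1708]
tool_rot: [0.667, 0.745, 0.0, -0.0]
ft_force: [0.4, -0.2, -4.5]
grip_width: 0.013
clock: 10.9
eef_pos: [0.5295, -0.2488, 0.1687]
tool_rot: [0.667, 0.745, -0.0, -0.0]
ft_force: [0.6, 0.3, -3.6]
grip_width: 0.0132
```

```bash
for i in 1; do python3 -m inch '[-1,0,0,1,0, -1,0,0,1,0]'; done;  python3 -m inch '[-1,0,0,1,0, -1,0,0,1,0]'; python3 -m inch '[-1,0,0,1,0, -1,0,0,1,0]'
```

```text
clock: 11.1
eef_pos: [0.5295, -0.2488, 0.1678]
tool_rot: [0.667, 0.745, -0.0, -0.0]
ft_force: [0.5, 0.4, -4.8]
grip_width: 0.0129
clock: 11.3
eef_pos: [0.5295, -0.2488, 0.1668]
tool_rot: [0.667, 0.745, -0.0, -0.0]
ft_force: [-0.1, 0.0, -3.6]
grip_width: 0.0127
clock: 11.5
eef_pos: [0.5297, -0.2489, 0.1659]
tool_rot: [0.667, 0.745, 0.0, 0.0]
ft_force: [0.4, -0.0, -3.6]
grip_width: 0.0133
```

Run:
```python
from h import *
o=sensors.get_obs();print(o['eef_pos'],o['ft_force'],o['ft_torque'])
c=snap('wrist','w9.png')
im=c['pixels'][:,:,::-1]
im=np.hstack([cv2.resize(im[60:170,150:250],None,fx=4,fy=4,interpolation=2),cv2.resize(im[190:300,390:460],None,fx=4,fy=4,interpolation=2)]);cv2.imwrite('pics/z9.png',im)
```

```text
[ 0.52966535 -0.24886618  0.16594631] [ 0.39375632 -0.03860126 -3.63381444] [ 0.02523976  0.01415056 -0.02110763]
```

View pics/z9.png

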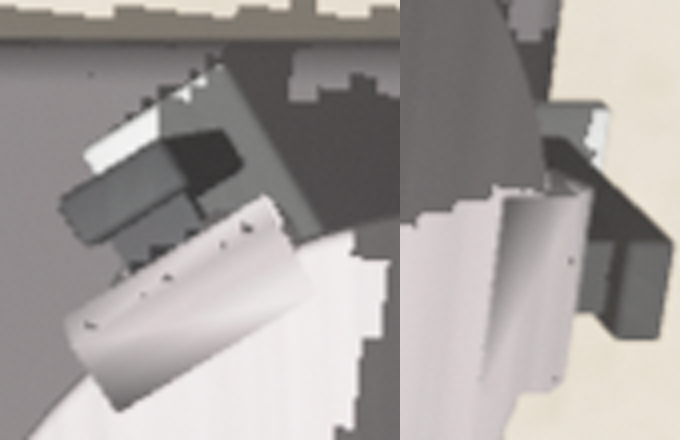

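```bash
python3 -m inch '[-1,0,0,1,0, -1,0,0,1,0]'; python3 -m inch '[-1,0,0,1,0, -1,0,0,1,0]'; python3 -m inch '[-1,0,0,1,0, -1,0,0,1,0]'
```

```text
clock: 11.75
eef_pos: [0.5298, -0.249, 0.1651]
tool_rot: [0.667, 0.745, 0.0, 0.0]
ft_force: [1.0, 0.0, -2.5]
grip_width: 0.0127
clock: 11.95
eef_pos: [0.5299, -0.2491, 0.1643]
tool_rot: [0.667, 0.745, 0.0, 0.001]
ft_force: [1.1, -0.9, -0.3]
grip_width: 0.0128
clock: 12.15
eef_pos: [0.5299, -0.2491, 0.1634]
tool_rot: [0.667, 0.745, 0.0, 0.001]
ft_force: [-0.4, -0.7, 1.2]
grip_width: 0.0131
```

```bash
python3 -m inch '[-1,0,0,1,0, -1,0,0,1,0]'; python3 -m inch '[-1,0,0,1,0, -1,0,0,1,0]'
```

```text
clock: 12.35
eef_pos: [0.5299, -0.2491, 0.1625]
tool_rot: [0.667, 0.745, 0.0, 0.001]
ft_force: [-0.8, -1.7, 4.1]
grip_width: 0.0126
clock: 12.55
eef_pos: [0.5299, -0.2492, 0.1615]
tool_rot: [0.667, 0.745, 0.0, 0.001]
ft_force: [-1.5, -1.2, 5.3]
grip_width: 0.0131
```

```bash
python3 -m inch '[-1,0,0,0.5,0, -1,0,0,0.5,0]'; python3 -m inch '[-1,0,0,0.5,0, -1,0,0,0.5,0]'
```

```text
clock: 12.75
eef_pos: [0.5299, -0.2492, 0.1611]
tool_rot: [0.667, 0.745, 0.0, 0.001]
ft_force: [-1.3, -2.2, 6.2]
grip_width: 0.0129
clock: 12.95
eef_pos: [0.5299, -0.2493, 0.1606]
tool_rot: [0.667, 0.745, -0.0, 0.001]
ft_force: [-0.6, -2.8, 3.4]
grip_width: 0.0132
```

```bash
python3 -m inch '[-1,0,0,0.5,0, -1,0,0,0.5,0]'
```

```text
clock: 13.15
eef_pos: [0.5298, -0.2493, 0.1598]
tool_rot: [0.667, 0.745, -0.0, 0.001]
ft_force: [-0.9, -3.4, 4.6]
grip_width: 0.0135
```

```bash
python3 -m inch '[-1,0,0,0.5,0, -1,0,0,0.5,0]'; python3 -m inch '[-1,0,0,0.5,0, -1,0,0,0.5,0]'
```

```text
clock: 13.35
eef_pos: [0.5298, -0.2493, 0.1592]
tool_rot: [0.667, 0.745, -0.0, 0.001]
ft_force: [-1.3, -3.2, 5.7]
grip_width: 0.0131
clock: 13.55
eef_pos: [0.5298, -0.2493, 0.1588]
tool_rot: [0.667, 0.745, -0.0, 0.001]
ft_force: [-0.6, -2.8, 5.4]
grip_width: 0.0128
```

Run:
```python
from h import *
o=sensors.get_obs();print(o['eef_pos'],o['ft_force'],o['ft_torque'])
c=snap('wrist','w10.png');s=snap('scene','scene10.png')
im=c['pixels'][:,:,::-1]
a=s['pixels'][150:230,255:355,::-1]
im=np.hstack([cv2.resize(im[60:170,150:230],None,fx=4,fy=4,interpolation=2),cv2.resize(im[200:310,400:460],None,fx=4,fy=4,interpolation=2)]);cv2.imwrite('pics/z10.png',im)
cv2.imwrite('pics/s10.png',cv2.resize(a,None,fx=6,fy=6,interpolation=2))
```

```text
[ 0.5298445  -0.24929117  0.15883111] [-0.64837605 -2.78072845  5.37041248] [-0.41124957  0.18692049 -0.01385765]
```

View pics/z10.png

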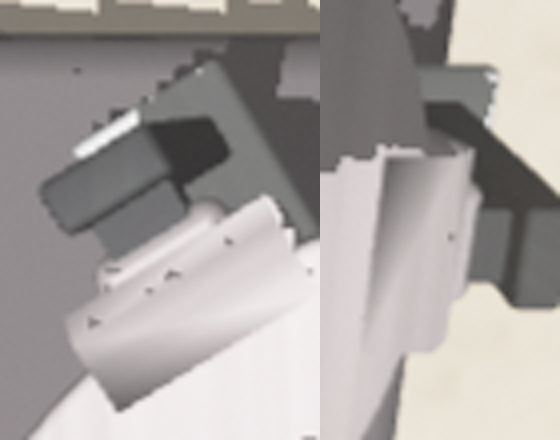

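View pics/s10.png

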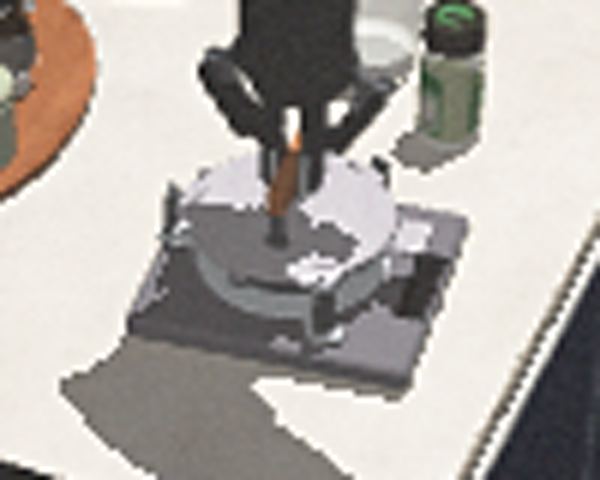

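```bash
python3 -m inch '[-1,0,0,0.5,0, -1,0,0,0.5,0]'; python3 -m inch '[-1,0,0,0.5,0, -1,0,0,0.5,0]'
```

```text
clock: 13.85
eef_pos: [0.5299, -0.2493, 0.1585]
tool_rot: [0.667, 0.745, -0.0, 0.001]
ft_force: [-1.0, -2.5, 6.9]
grip_width: 0.0129
clock: 14.05
eef_pos: [0.5299, -0.2493, 0.1581]
tool_rot: [0.667, 0.745, -0.0, 0.001]
ft_force: [-1.5, -1.9, 6.9]
grip_width: 0.0129
```

```bash
python3 -m inch '[-1,0,0,0.5,0, -1,0,0,0.5,0]'; python3 -c "
from h import *
o=sensors.get_obs();print(o['eef_pos'],o['ft_force'],o['ft_torque'])"
```

```text
clock: 14.25
eef_pos: [0.5299, -0.2492, 0.1577]
tool_rot: [0.667, 0.745, -0.0, 0.001]
ft_force: [-1.8, -2.7, 7.9]
grip_width: 0.0131
[ 0.52991183 -0.24921446  0.1577326 ] [-1.84042374 -2.70208748  7.91206479] [-0.29806154  0.30332455  0.00721125]
```

```bash
python3 -m inch '[-1,0,0,0.5,0, -1,0,0,0.5,0]'; python3 -m inch '[-1,0,0,0.5,0, -1,0,0,0.5,0]'
```

```text
clock: 14.45
eef_pos: [0.53, -0.2492, 0.1574]
tool_rot: [0.667, 0.745, 0.0, 0.001]
ft_force: [-1.6, -1.9, 8.5]
grip_width: 0.0129
clock: 14.65
eef_pos: [0.53, -0.2492, 0.157]
tool_rot: [0.667, 0.745, 0.0, 0.001]
ft_force: [-0.9, -2.4, 8.9]
grip_width: 0.0129
```

```bash
python3 -m inch '[-1,0,0,0.5,0, -1,0,0,0.5,0]'; python3 -c "
from h import *
o=sensors.get_obs();print(o['eef_pos'],o['ft_force'],o['ft_torque'])"
```

```text
clock: 14.85
eef_pos: [0.5301, -0.2492, 0.1566]
tool_rot: [0.667, 0.745, 0.0, 0.001]
ft_force: [-2.1, -1.2, 9.9]
grip_width: 0.013
[ 0.53007339 -0.24917645  0.15664174] [-2.1442422  -1.24702761  9.85838417] [-0.24657355  0.39472391 -0.03018794]
```

```bash
python3 -m inch '[-1,0,0,0.5,0, -1,0,0,0.5,0]'; python3 -c "
from h import *
c=snap('wrist','w11.png');s=snap('scene','scene11.png')
im=c['pixels'][:,:,::-1]
a=s['pixels'][165:215,275:340,::-1]
im=np.hstack([cv2.resize(im[60:170,150:230],None,fx=4,fy=4,interpolation=2),cv2.resize(im[200:310,400:460],None,fx=4,fy=4,interpolation=2)]);cv2.imwrite('pics/z11.png',im)
cv2.imwrite('pics/s11.png',cv2.resize(a,None,fx=10,fy=10,interpolation=2))
f=[sensors.get_obs()['ft_force'][2] for _ in range(3)];print(f)
"
```

```text
clock: 15.05
eef_pos: [0.5301, -0.2491, 0.1562]
tool_rot: [0.667, 0.745, 0.0, 0.001]
ft_force: [-0.9, -1.5, 10.1]
grip_width: 0.0132
[np.float64(10.418770004777892), np.float64(10.418770004777892), np.float64(10.418770004777892)]
```

View pics/z11.png

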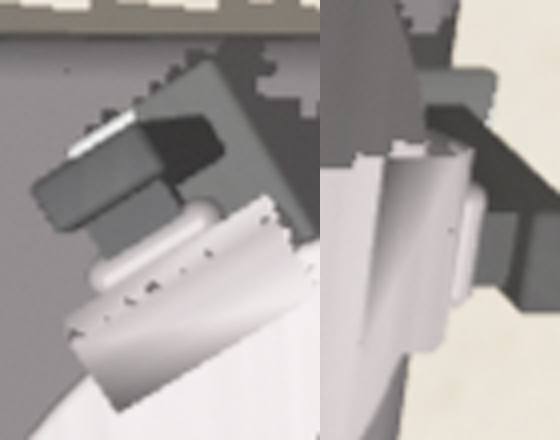

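View pics/s11.png

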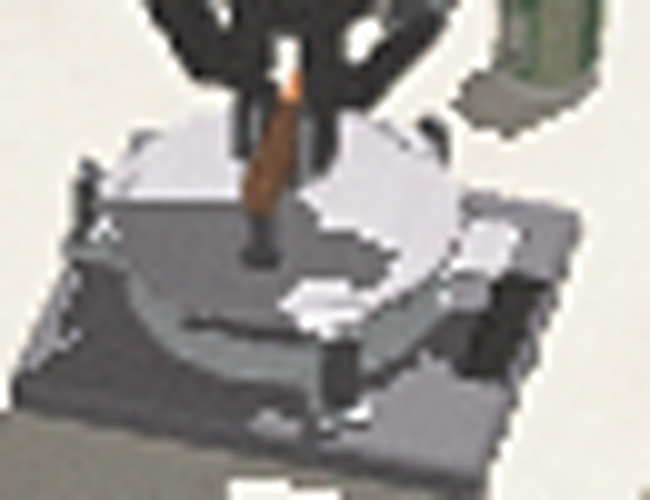

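```bash
python3 -m inch '[-1,0,0,0.4,0, -1,0,0,0.4,0]'
```

```text
clock: 15.35
eef_pos: [0.5302, -0.2492, 0.156]
tool_rot: [0.667, 0.745, 0.0, 0.001]
ft_force: [-1.8, -2.0, 9.5]
grip_width: 0.0134
```

```bash
python3 -m inch '[-1,0,0,0.4,0, -1,0,0,0.4,0]'
```

```text
clock: 15.55
eef_pos: [0.5302, -0.2491, 0.1556]
tool_rot: [0.667, 0.745, 0.0, 0.001]
ft_force: [-2.0, -1.4, 10.4]
grip_width: 0.013
```

```bash
python3 -m inch '[-1,0,0,0.4,0, -1,0,0,0.4,0]'
```

```text
clock: 15.75
eef_pos: [0.5303, -0.2492, 0.1553]
tool_rot: [0.667, 0.745, 0.0, 0.001]
ft_force: [-1.7, -1.8, 10.3]
grip_width: 0.013
```

```bash
python3 -m inch '[-1,0,0,0.4,0, -1,0,0,0.4,0]'; python3 -c "
from h import *
o=sensors.get_obs();print(o['eef_pos'],o['ft_force'],o['ft_torque'])"
```

```text
clock: 15.95
eef_pos: [0.5303, -0.2491, 0.155]
tool_rot: [0.667, 0.745, 0.0, 0.001]
ft_force: [-2.2, -0.8, 12.4]
grip_width: 0.0129
[ 0.53033344 -0.24913344  0.15501836] [-2.19274034 -0.77525563 12.3630207 ] [-0.12971633  0.44094343 -0.00970269]
```

```bash
python3 -c "
from h import *
c=snap('wrist','w12.png')
im=c['pixels'][:,:,::-1]
im=np.hstack([cv2.resize(im[60:170,150:230],None,fx=4,fy=4,interpolation=2),cv2.resize(im[200:310,400:460],None,fx=4,fy=4,interpolation=2)]);cv2.imwrite('pics/z12.png',im)
cs=[dict(np.load(f'pics/{f}.npz'))['pixels'] for f in('w5','w9','w10','w11','w12')]
print([sensors.get_obs()['ft_force'],sensors.get_obs()['clock']])
"
```

```text
[array([-1.26438146, -1.97615377,  9.93282405]), 16.0]
```

View pics/z12.png

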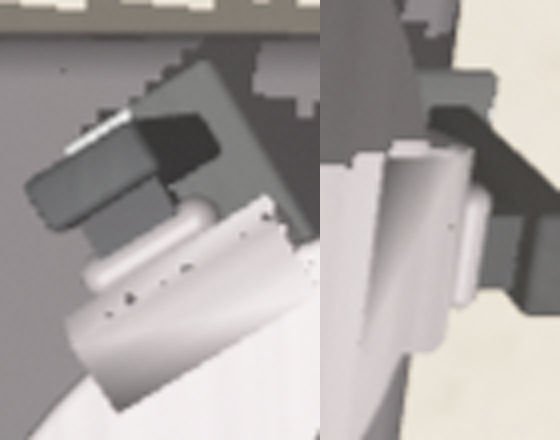

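View pics/w12.png

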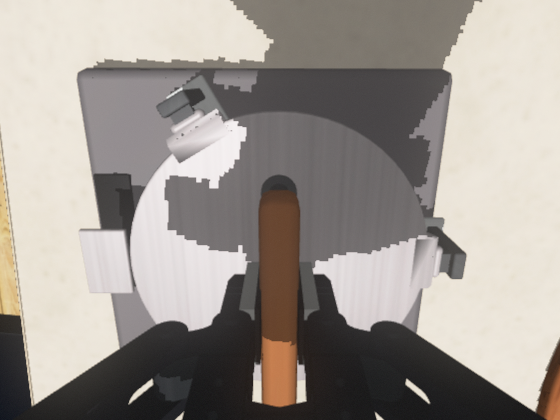

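```bash
python3 -m inch '[-1,-0.3,-0.5,0.2,0, -1,-0.3,-0.5,0.2,0]'; python3 -m inch '[-1,0,0,0.3,0, -1,0,0,0.3,0]'; python3 -c "
from h import *
o=sensors.get_obs();print(o['eef_pos'],o['ft_force'],o['ft_torque'])"
```

```text
clock: 16.2
eef_pos: [0.5302, -0.2493, 0.1549]
tool_rot: [0.667, 0.745, 0.001, 0.002]
ft_force: [-1.4, -0.3, 11.2]
grip_width: 0.013
clock: 16.4
eef_pos: [0.5302, -0.2492, 0.1547]
tool_rot: [0.667, 0.745, 0.001, 0.002]
ft_force: [-2.0, -0.1, 11.3]
grip_width: 0.0128
[ 0.53022172 -0.24923893  0.15470798] [-2.02181116 -0.12090606 11.25304304] [0.00426225 0.24679464 0.02635784]
```

```bash
python3 -m inch '[-1,0,-0.3,0.3,0, -1,0,-0.3,0.3,0]'
```

```text
clock: 16.6
eef_pos: [0.5302, -0.2493, 0.1546]
tool_rot: [0.667, 0.745, 0.001, 0.002]
ft_force: [-1.9, 0.7, 12.3]
grip_width: 0.0132
```

```bash
python3 -m inch '[-1,0,0,0.3,0, -1,0,0,0.3,0]'; python3 -c "
from h import *
o=sensors.get_obs();print(o['eef_pos'],o['ft_force'],o['ft_torque'])"
```

```text
clock: 16.8
eef_pos: [0.5302, -0.2493, 0.1543]
tool_rot: [0.667, 0.745, 0.001, 0.002]
ft_force: [-1.0, -0.8, 12.7]
grip_width: 0.0133
[ 0.5301613  -0.2492751   0.15433278] [-0.9575917  -0.83679403 12.69356195] [0.08271141 0.12490285 0.00544133]
```

```bash
python3 -m inch '[-1,0,0,0,0, -1,0,0,0,0]'; python3 -m inch '[-1,0,0,0.2,0]';python3 -m inch '[-1,0,0,0,0]'
```

```text
clock: 17.0
eef_pos: [0.5302, -0.2493, 0.1543]
tool_rot: [0.667, 0.745, 0.001, 0.002]
ft_force: [-1.0, -0.1, 12.5]
grip_width: 0.0133
clock: 17.1
eef_pos: [0.5302, -0.2493, 0.1542]
tool_rot: [0.667, 0.745, 0.001, 0.002]
ft_force: [-1.0, 0.1, 11.8]
grip_width: 0.0125
clock: 17.2
eef_pos: [0.5302, -0.2493, 0.1542]
tool_rot: [0.667, 0.745, 0.001, 0.002]
ft_force: [-1.0, 1.0, 12.0]
grip_width: 0.013
```

```bash
python3 -m inch '[-1,0,0,0,0.15, -1,0,0,0,-0.15, -1,0,0,0,0.15, -1,0,0,0,-0.15, -1,0,0,0,0]'; python3 -c "
from h import *
o=sensors.get_obs();print(o['eef_pos'],o['ft_force'],o['ft_torque'])"
```

```text
clock: 17.7
eef_pos: [0.5298, -0.2495, 0.1527]
tool_rot: [0.667, 0.745, 0.0, 0.001]
ft_force: [0.8, -1.2, 5.4]
grip_width: 0.0129
[ 0.52983604 -0.24948539  0.15273139] [ 0.79954106 -1.24289931  5.38629856] [-0.33010347 -0.02803454 -0.11667618]
```

```bash
python3 -c "
from h import *
c=snap('wrist','w13.png');s=snap('scene','scene13.png')
im=c['pixels'][:,:,::-1]
a=s['pixels'][165:215,275:340,::-1]
im=np.hstack([cv2.resize(im[60:170,150:230],None,fx=4,fy=4,interpolation=2),cv2.resize(im[200:310,400:460],None,fx=4,fy=4,interpolation=2)]);cv2.imwrite('pics/z13.png',im)
cv2.imwrite('pics/s13.png',cv2.resize(a,None,fx=10,fy=10,interpolation=2))
"
```

```text
(no output)
```

View pics/z13.png

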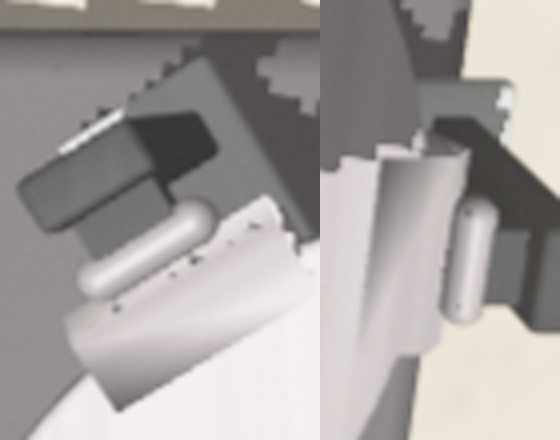

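View pics/s13.png

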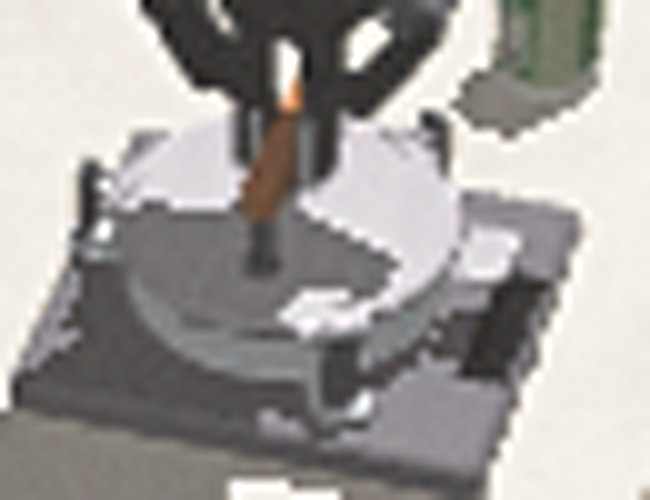

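```bash
python3 -m inch '[-1,0,0,0.5,0, -1,0,0,0.5,0]'; python3 -m inch '[-1,0,0,0.5,0, -1,0,0,0.5,0]'; python3 -c "
from h import *
o=sensors.get_obs();print(o['eef_pos'],o['ft_force'],o['ft_torque'])"
```

```text
clock: 18.0
eef_pos: [0.5299, -0.2495, 0.1523]
tool_rot: [0.667, 0.745, 0.0, 0.001]
ft_force: [0.1, -1.6, 7.2]
grip_width: 0.0133
clock: 18.2
eef_pos: [0.5299, -0.2495, 0.152]
tool_rot: [0.667, 0.745, 0.0, 0.001]
ft_force: [0.7, -1.0, 8.4]
grip_width: 0.0131
[ 0.52985525 -0.24946545  0.15202008] [ 0.67019784 -0.95594502  8.40560274] [-0.2873399   0.15589673 -0.20831931]
```

```bash
python3 -m inch '[-1,0,0,0.2,0.12, -1,0,0,0.2,-0.12, -1,0,0,0.2,0.12, -1,0,0,0.2,-0.12, -1,0,0,0.2,0]'; python3 -c "
from h import *
o=sensors.get_obs();print(o['eef_pos'],o['ft_force'],o['ft_torque'])"
```

```text
clock: 18.7
eef_pos: [0.5298, -0.2495, 0.1519]
tool_rot: [0.667, 0.745, 0.001, 0.001]
ft_force: [0.5, -0.5, 8.0]
grip_width: 0.0128
[ 0.52984802 -0.24949008  0.15191605] [ 0.45277788 -0.49736483  7.97930126] [-0.21714854  0.19845901 -0.11182132]
```

```bash
python3 -c "
from h import *
c=snap('wrist','w14.png')
g=lambda f:cv2.cvtColor(dict(np.load(f'pics/{f}.npz'))['pixels'],cv2.COLOR_RGB2GRAY)
for f in ('w9','w11','w12','w14'):
  A,B=g('w5'),g(f)
  for n,(x0,y0,x1,y1) in {'tab':(70,222,140,300),'lug':(160,108,230,165),'bartop':(255,170,303,240)}.items():
    r=cv2.matchTemplate(B[y0-8:y1+8,x0-8:x1+8],A[y0:y1,x0:x1],cv2.TM_CCOEFF_NORMED);m=cv2.minMaxLoc(r);print(f,n,m[3][0]-8,m[3][1]-8,round(m[1],2))
z=np.vstack([np.hstack([cv2.resize(dict(np.load(f'pics/{f}.npz'))['pixels'][y0:y1,x0:x1,::-1],None,fx=3,fy=3) for (x0,y0,x1,y1) in ((70,215,150,305),(150,105,240,195),(400,210,470,300))]) for f in('w5','w14')])
cv2.imwrite('pics/z14.png',z)
"
```

```text
w9 tab 0 2 0.25
w9 lug 0 0 0.9
w9 bartop 0 0 0.83
w11 tab 0 1 0.3
w11 lug -3 -4 0.81
w11 bartop 0 0 0.83
w12 tab 0 1 0.31
w12 lug -3 -6 0.8
w12 bartop 0 0 0.83
w14 tab -1 1 0.33
w14 lug -4 -6 0.8
w14 bartop 0 0 0.82
```

View pics/z14.png

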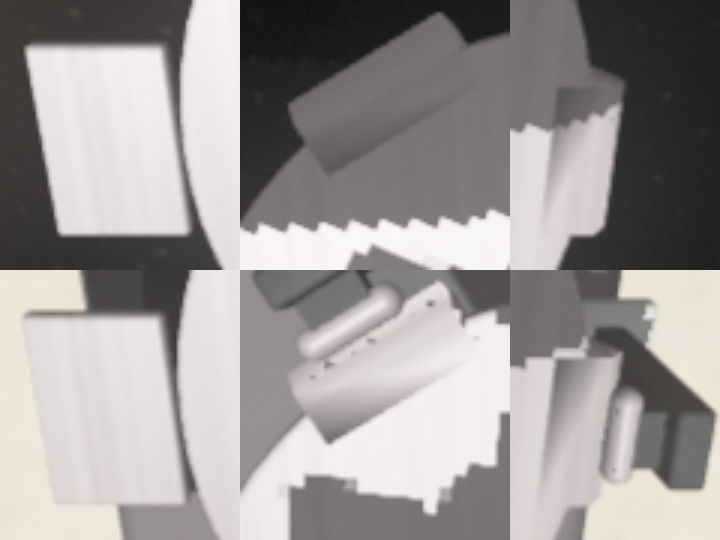

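```bash
python3 -m inch '[-1,0,0,-1,0, -1,0,0,-2,0, -1,0,0,-2,0]'; python3 -m inch '[-1,0,0,-1,0,-1,0,0,-1,0]'
```

```text
clock: 19.05
eef_pos: [0.5298, -0.2495, 0.1534]
tool_rot: [0.667, 0.745, 0.0, 0.001]
ft_force: [2.5, -2.2, 4.3]
grip_width: 0.0129
clock: 19.25
eef_pos: [0.5298, -0.2495, 0.1541]
tool_rot: [0.667, 0.745, 0.0, 0.001]
ft_force: [5.7, -1.8, 2.3]
grip_width: 0.0128
```

```bash
python3 -m inch '[-1,0,0.5,-1,0,-1,0,0.5,-1,0]'; python3 -m inch '[-0.6,0,0,0,0,-0.6,0,0,0,0,-0.6,0,0,0,0]'
python3 - <<'E'
from h import *
o=sensors.get_obs();print(o['eef_pos'],o['ft_force'],o['ft_torque'],o['grip_width'])
c=snap('wrist','w15.png')
E
```

```text
clock: 19.45
eef_pos: [0.5299, -0.2495, 0.1547]
tool_rot: [0.667, 0.745, 0.0, 0.001]
ft_force: [5.3, -3.0, 1.3]
grip_width: 0.013
clock: 19.75
eef_pos: [0.5285, -0.2485, 0.1539]
tool_rot: [0.667, 0.745, -0.0, -0.001]
ft_force: [0.4, 0.3, -0.4]
grip_width: 0.0171
[ 0.52851226 -0.24849657  0.15386661] [ 0.43233877  0.27532751 -0.4172599 ] [ 0.01454211 -0.23044448  0.0052703 ] 0.017121866312660886
```

View pics/w15.png

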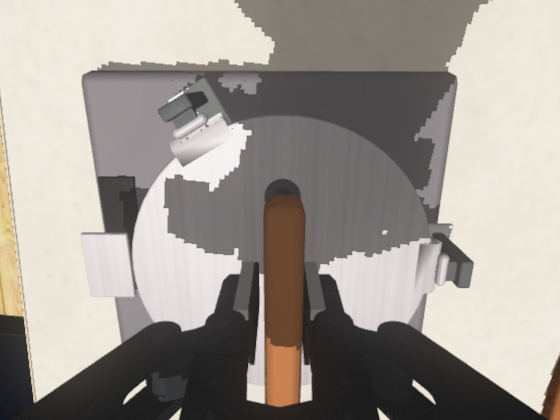

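```bash
python3 -m inch '[0.2,0,0,0,0,0.2,0,0,0,0,0.2,0,0,0,0,0.4,0,0,0,0]'; python3 -m inch '[0.4,0,0,-10,0,0.4,0,0,-30,0,0.4,0,0,-60,0,0.4,0,0,-95,0,0.4,-20,0,-125,0,0.4,-40,0,-140,0,0.4,-40,0,-140,0]'
python3 - <<'E'
from h import *
o=sensors.get_obs();print(o['eef_pos'],o['ft_force'])
c=snap('wrist','w16.png');snap('scene','scene16.png')
E
```

```text
clock: 20.2
eef_pos: [0.5291, -0.2491, 0.1548]
tool_rot: [0.667, 0.745, -0.0, -0.0]
ft_force: [-0.3, 0.1, 0.5]
grip_width: 0.0597
clock: 20.9
eef_pos: [0.5349, -0.2915, 0.299]
tool_rot: [0.668, 0.744, 0.001, 0.004]
ft_force: [0.2, -0.1, 0.1]
grip_width: 0.0598
[ 0.53485955 -0.29145356  0.29895753] [ 0.20521509 -0.1213763   0.09035079]
```

View pics/w16.png

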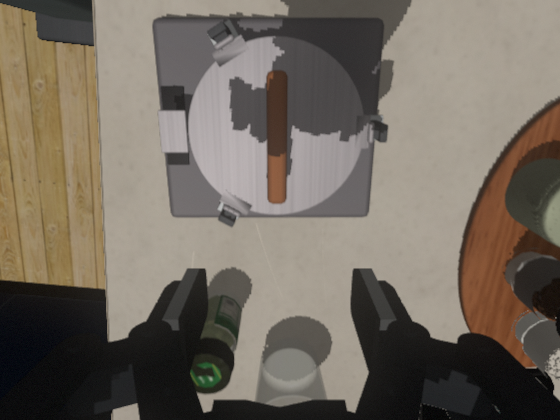

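View pics/scene16.png

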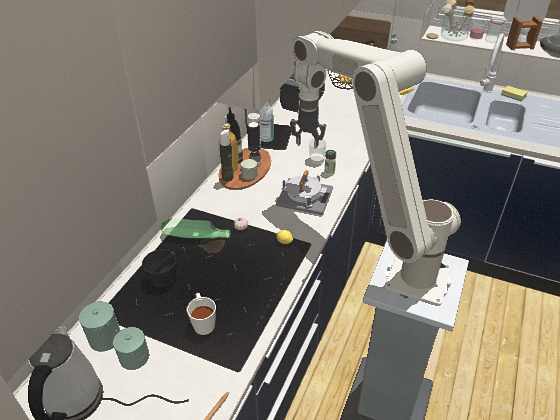

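Released and clear. Next I'll zoom in on all three catches to confirm each nose is over its lug.

```bash
python3 -c "
from h import *
c=dict(np.load('pics/w16.npz'));s=dict(np.load('pics/scene16.npz'))
im=c['pixels'][:,:,::-1]
z=np.hstack([cv2.resize(im[y-22:y+23,x-22:x+23],None,fx=5.5,fy=5.5,interpolation=2) for x,y in((225,42),(368,128),(232,208))])
a=cv2.resize(s['pixels'][165:215,272:342,::-1],None,fx=6,fy=6,interpolation=2)
o=np.zeros((z.shape[0]+a.shape[0],z.shape[1],3),np.uint8);o[:z.shape[0]]=z;o[z.shape[0]:,:a.shape[1]]=a;cv2.imwrite('pics/z16.png',o)"
```

```text
(no output)
```

View pics/z16.png

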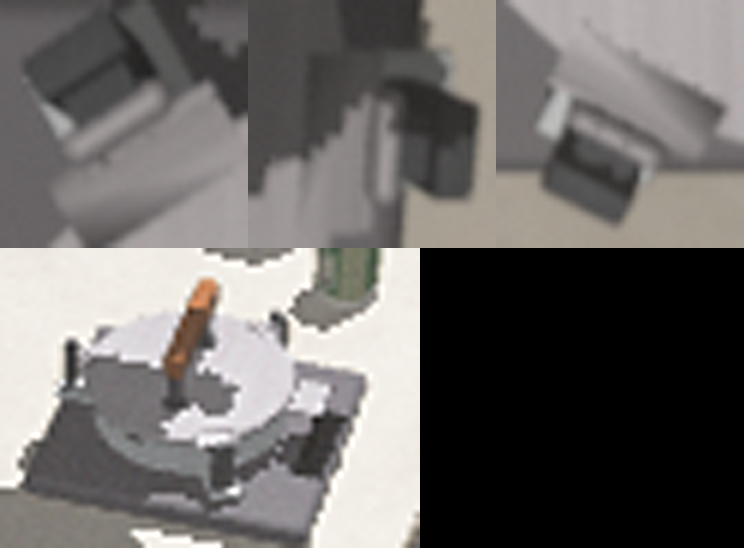

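```bash
python3 -m inch '[0.4,-30,-8,0,0,0.4,-65,-16,0,0,0.4,-100,-22,10,0,0.4,-130,-25,25,0,0.4,-130,-25,35,0,0.4,-130,-25,35,0,0.4,-130,-25,35,0]'
python3 - <<'E'
from base import *
c=snap('wrist','w17.png'); 
a=np.radians(-120); p=home+Rm@(.075*np.array([np.cos(a),np.sin(a)])); u,v=proj(c,[*p,.062]).astype(int); print(u,v)
cv2.imwrite('pics/z17.png',cv2.resize(c['pixels'][max(v-40,0):v+40,u-50:u+50,::-1],None,fx=7,fy=7,interpolation=2))
E
```

```text
clock: 21.7
eef_pos: [0.5231, -0.4193, 0.2589]
tool_rot: [0.667, 0.745, 0.0, -0.001]
ft_force: [-1.0, 0.2, 0.3]
grip_width: 0.0595
260 49
```

View pics/z17.png

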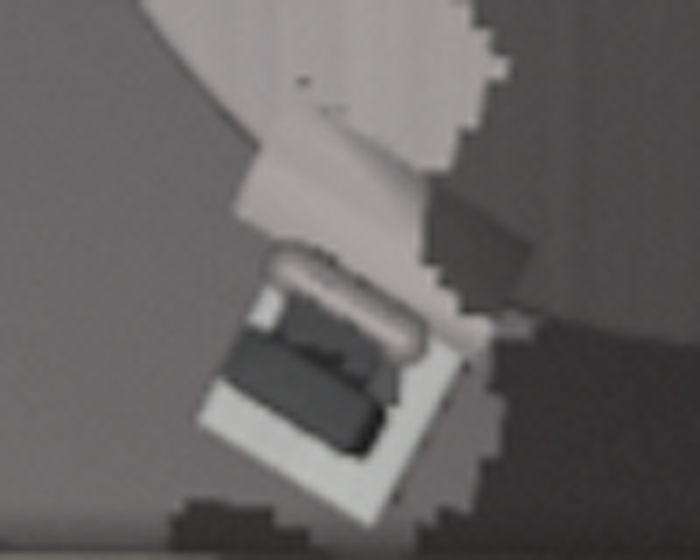

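View pics/w17.png

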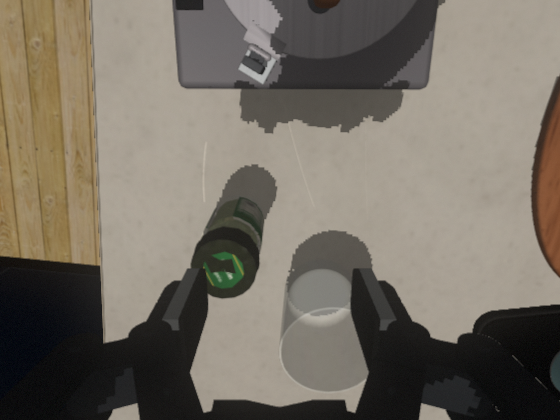

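Run:
```python
from base import *
k=dict(np.load('pics/w16.npz'));w17=dict(np.load('pics/w17.npz'));s=dict(np.load('pics/scene16.npz'))
im=k['pixels'][:,:,::-1].copy(); sub=cv2.resize(im[10:220,150:390],None,fx=3,fy=2.8 and 3,interpolation=2)[:600]
def W(x,y,z): return [*(home+Rm@np.array([x,y])),.0446-.0018+z]
pts=[(-.094,.017,.018),(-.094,-.017,.018),(0,.046,.068),(0,-.046,.068)]
pts+=[(.071*np.cos(t),.071*np.sin(t),.021) for t in np.linspace(0,6.28,40)]
for p in pts:
    u,v=proj(k,W(*p)); cv2.circle(sub,(int((u-150+.5)*3),int((v-10+.5)*3)),2,(0,0,255),-1)
cv2.imwrite('pics/z18.png',sub)
s2=cv2.resize(s['pixels'][165:220,270:345,::-1],None,fx=9,fy=9,interpolation=2)
for p in pts:
    u,v=proj(s,W(*p)); cv2.circle(s2,(int((u-270+.5)*9),int((v-165+.5)*9)),3,(0,0,255),-1)
cv2.imwrite('pics/z19.png',s2)
```

```text
(no output)
```

View pics/z18.png

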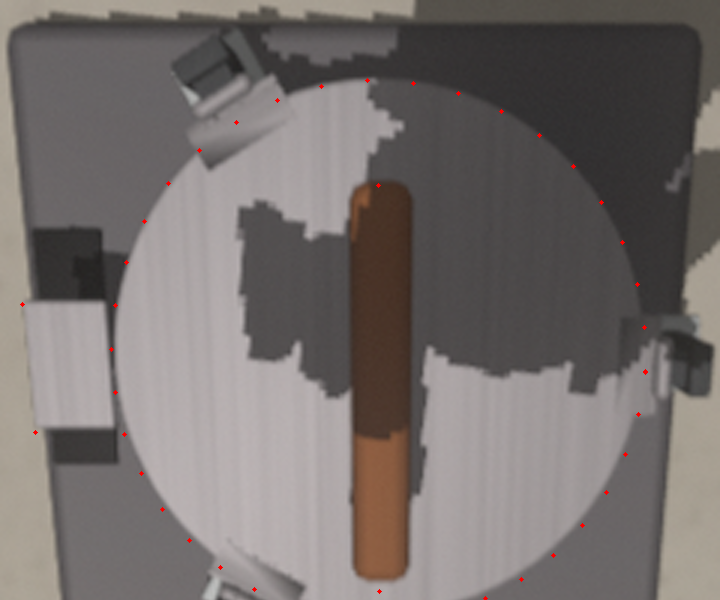

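View pics/z19.png

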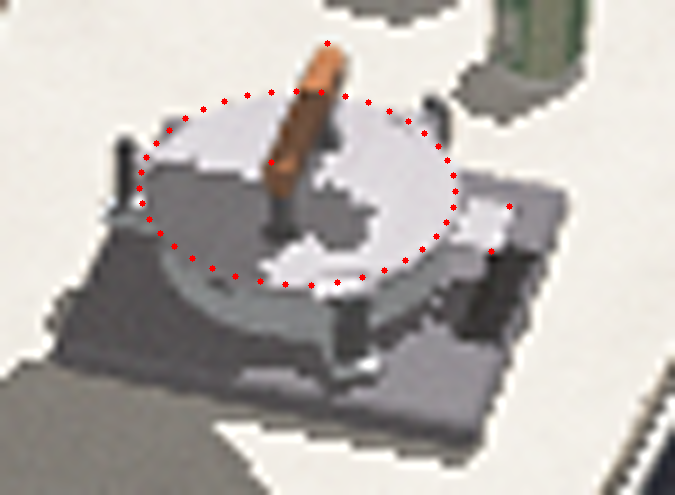

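The model overlay matches the seated plate to about 1 px (about 1 mm) around the rim, bar and tab, and all three noses are visible on top of their lugs. I'm handing in.

```bash
python3 -c "
from workcell import order
print(order.job_done())"
```

```text
the job is handed in; nothing more can be done
None
```

The plate is back on the scale with its tab over the display, and I handed the job in at about 22 s with the arm clear of everything. I gripped it by the bridge handle, set it over the three balls and pressed down in steps of 1 mm or less. A small turn back and forth at about 16.6 N (plate weight included, from the wrist force sensor) got the catches to slip. I then eased off, let go and moved away.

**What the last checks showed:**
- **Catches:** the wrist pictures show the noses over the lugs at the left, back and right.
- **Seating:** the seated, level outline drawn into the wrist view fits the rim, bar and tab to about 1–2 px. In the scene view it is evenly off by about 1–2 px, roughly the calibration error.
- **Deck load:** the highest single reading with the arm pressing was about 17 N, with noise of about 1 N, so it came close to the 18 N limit. I had no direct reading of the deck or of the catches, so this is worked out from the wrist force.
- **Right catch:** while the plate was still gripped, the sideways moments left this one in doubt. I took a closer picture of it after letting go.
- **Sideways force:** it rose to about 5–6 N just before I opened the gripper, and the plate settled when released.
- **Other items:** the lemon, garlic, spice jar, glass and mug were not touched.

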